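# Tidy the painter's table: tubes, jars and brush into their trays

## Robot

A 7-joint arm with a two-finger parallel gripper is mounted at the origin on the work surface. World frame = base frame: x ahead of the robot, y to its left, z up, the work surface at z = 0. Lengths are in m, angles in rad, forces in N, time in s.
With the tool pointing down it reaches from about 0.35 to 0.775 m from the base axis. Payload 3.1 kg.
Tool frame: the origin (TCP) lies at the very end of the fingers, on their centre line; the grasp point (between the pads) lies 19 mm behind it; z points along the fingers, y is the line along which they close (so a half turn about z gives the same grasp; the last joint's range is limited). The gripper opens to 85 mm and grips with 20 to 120 N. Pads are 22 mm wide; open, the fingers measure 114 mm over their backs; the gripper's body (76 mm by 85 mm) begins 54 mm behind the grasp point. The pads swing forward as they close: fully open they stand 13 mm farther back than shut.
Start: joints at [-1.291, 0.311, 0.014, 1.512, -0.004, 1.319, -0.027], TCP at [0.174, 0.522, 0.198] pointing down, gripper open.
Joint ranges: [-2.7, 2.7], [-0.3, 1.91], [-1.27, 1.3], [0.12, 2.57], [-1.44, 4.58], [0.2, 2.03], [-3.05, 3.05]. Speed limits (rad/s): [2.79, 2.79, 3.14, 3.14, 3.14, 3.14, 3.14].

## Interface

Orientations are given as a rotation vector (axis times angle).
In Python, from bench import bot gives the robot as it stands.
- The arm moves only by the tool drive_tool, never from a script. Its argument "rows" is text: rows parted by semicolons, each of 7 numbers parted by spaces: the closure, from -1 (fully open) to 1 (shut), then the shift along the tool's x, y, z as a fraction of full scale, then the turn, a rotation vector about the tool's x, y, z as a fraction of full scale. In form: claw x y z rx ry rz; .... A call has 1 to 10 rows; each row shifts and turns the commanded pose from where the row before left it, along the tool's axes as they then stand; what a row does not reach is not made up. Full scale, the value 1, is 0.8 m for a shift and pi/4 rad for a turn. A row lasts 1/12 s, in which the tool goes at most 41.7 mm and 7.16 degrees, less where a joint would pass 70% of its speed; a pose out of reach is approached as far as the arm can. A call with a number of a shift or a turn outside -1 to 1 is refused whole. A call with a gripper value outside its range is refused whole. The fingers move at their own pace and stop on an object; the grip force is fixed at half the most. Time passes only in rows, so rows that do not move let the fingers close. It gives the time, the measured TCP pose, the force, the opening and the grip force at its end, in the units of the state.
- bot.state(): the state, without advancing time (a new reading comes with each control period).
- bot.read_camera(name): name is "side" or "top"; returns a dict with "img" (480x640x3 uint8, red, green, blue), "fx", "fy", "cx", "cy" (pixels), "dist" ([k1, k2, p1, p2, k3] as OpenCV has them; the pictures are not rectified), "rvec" (rotation vector, rad) and "tvec" (3), from world to camera coordinates, as OpenCV has them. Camera axes: x right, y down, z forward; pixel columns grow to the right and rows downward; lengths in m; the calibration is good to about 2 mm. A picture is of the moment at which its call begins. There is no depth.
- bot.hand_in(): hands the job in; it is judged then, once.
Trained networks look in a picture, given as the dict that the camera call returned (one of the last four; its "shot" number tells which), for a name from the list of things; names that differ only in an ending like _2 or _b are one class to them, and where a whole thing is asked for, a point or a joint stands for the part that bears it (a point fixed in the world has none). Each returns a list of dicts, best first, with "score" (0 to 1); they miss things now and then, are a little off and sometimes report something else, mostly with a low value. They report only what shows in the picture. A call takes as long as a camera call. They do not tell look-alikes from the thing itself.
- bot.look_for(target, picture): "position" ([column, row] in pixels, amid what is visible of it).
- bot.cut_out(target, picture): "pixels" (480x640 bool, what is visible of it) and "position" ([column, row] in pixels, amid what is visible of it).
The state is a dict: "clock": time; "joint_positions": joint angles; "joint_velocities": joint speeds; "joint_torque": joint torques, N m; "eef_pos": TCP position; "tcp_rot": TCP orientation; "wrist_force": force on the tool from outside, world axes, zero at the start; "ft_torque": the same for the moment, N m; "gripper_width": finger opening in m; "gripper_force": force on a finger pad.
Only numpy, scipy, OpenCV 4.12 (cv2) and the standard library are available. Lean on these libraries where they do the work, as an engineer would, in place of code of your own. Each camera call takes 0.05 s, during which the arm holds its last target. There are 200 camera calls.

## Task

Tidy the painting table: lay both paint tubes in the white tray, stand both paint jars upright in the dark wooden tray, and lay the flat brush in the green tray, each resting flat on the tray's floor and not on another thing or on a wall. Set the jars down rather than dropping them, and leave the white bowl and the palette knife where they are.

Things in the scene. Friction and masses are not known exactly. Their poses are not given: they have to be found in the camera images.
- white_tray: White enamelled metal tray for paint tubes, fixed, open-topped, 140 (its x) x 180 (its y) x 28 mm high, walls and floor 5 thick, so 130 x 170 inside. Origin: centre of its underside (the inner floor is 5 above it). z up.
- wood_tray: Dark wooden tray for paint jars, fixed, open-topped, 140 (its x) x 180 (its y) x 28 mm high, walls and floor 5 thick, so 130 x 170 inside. Origin: centre of its underside (the inner floor is 5 above it). z up.
- green_tray: Green-painted metal tray for the brush, fixed, open-topped, 140 (its x) x 180 (its y) x 28 mm high, walls and floor 5 thick, so 130 x 170 inside. Origin: centre of its underside (the inner floor is 5 above it). z up.
- yellow_tube: Yellow paint tube: aluminium with a broad yellow band, lying flat along its x (white cap at +x, crimped end at -x), within 0.3 rad of world x at the start. 104 mm long, 22 high, flat underside, does not roll, about 80 g. Body 26 wide from -30 to +40 along x (grip across y at the origin), crimped end 30 wide. Origin: underside, mid-length; z up.
- green_tube: Green paint tube: aluminium with a broad green band, lying flat along its x (white cap at +x, crimped end at -x), within 0.3 rad of world x at the start. 104 mm long, 22 high, flat underside, does not roll, about 80 g. Body 26 wide from -30 to +40 along x (grip across y at the origin), crimped end 30 wide. Origin: underside, mid-length; z up.
- red_jar: Red paint jar: squat closed paint jar standing upright, red body and lid with a small white disc on the lid; round, 46 mm in diameter, 50 high, about 150 g. Origin: centre of its underside; z is its axis, up.
- blue_jar: Blue paint jar: squat closed paint jar standing upright, blue body and lid with a small white disc on the lid; round, 46 mm in diameter, 50 high, about 150 g. Origin: centre of its underside; z is its axis, up.
- brush: Flat brush lying along its x, 150 mm long, within 0.3 rad of world x at the start: pale wooden handle 22 wide, 16 high from x -75 to +20, steel ferrule 40 wide to +42, rigid black bristles 38 wide to +75. About 70 g, centre of mass 6 past the origin; grip across y at the origin. Origin: underside, mid-length; z up. It fits its tray along the tray's y, either way round.
- bowl: Small white ceramic bowl, empty, 72 mm in diameter, 40 high, loose; not to be moved. Origin: centre of its underside.
- palette_knife: Palette knife lying along its x, 145 mm long, 18 wide, 14 high, wooden handle at -x, loose; not to be moved. Origin: underside, 70 from the handle end. Bowl, knife and the five things to sort stand in one row nearest the robot, about 115 apart; the trays lie beyond; other equipment (up to 350 high) only along the table edges.
Things that resemble listed ones, but are neither listed nor needed, are in the scene too. What is shaped like the green_tube but orange or red is not meant.

How it is judged:
By the outcome, as a careful person would: the job done as asked, in the order asked, and still so for the second after the job is handed in, with the robot touching nothing.
It also fails if it takes over 125 s, if anything falls off the work surface, if the arm or the gripper's body presses on something with over 40 N, if the wrist force passes 120 N, or if a joint passes its speed limit or range.

## Working session

There is one attempt and no reset: what is moved stays moved. The work goes in short steps, Python scripts to look and compute and a tool call to move; the robot and the scene stay as the last step left them, time stands still between calls to the robot, and variables do not carry over. Pictures are saved under pics/ and viewed, at most 14 in all, crops included, and the job is handed in when it is done.

Besides the shell and the picture viewer there is one more tool, called after ">>>" as name(argument=value, ...) on one line, values as JSON. drive_tool: Moves the arm, as the interface text tells. Its arguments: {"type":"object","properties":{"rows":{"type":"string"}},"required":["rows"]}

```bash
ls; mkdir -p pics; python3 - <<'E'
from bench import bot
import cv2
for n in("top","side"):
    p=bot.read_camera(n); cv2.imwrite(f"pics/{n}0.png",p["img"][:,:,::-1])
    print(n,p["fx"],p["cx"],p["dist"],p["rvec"],p["tvec"])
s=bot.state(); print(s)
E
```

```text
pics
top 556.5717867539355 326.09902709147036 [-0.14997766  0.          0.          0.          0.        ] [ 2.1469736  -2.14135742  0.1706764 ] [0.08471138 0.45453395 1.15106298]
side 445.597825611591 324.6707101764096 [0.02047606 0.         0.         0.         0.        ] [ 2.33367446 -0.24424635  0.12211114] [-0.44319754  0.16274759  1.0982851 ]
{'clock': 0.1, 'joint_positions': array([-1.29068753,  0.31164422,  0.01401221,  1.51291909, -0.00437401,
        1.31919762, -0.02720353]), 'joint_velocities': array([-0.00134788, -0.00214538, -0.00099954, -0.00287356, -0.00126512,
       -0.00150286, -0.00256203]), 'joint_torque': array([ 6.10052593e-04, -3.80859804e+01,  1.46728093e-01, -2.31244183e+01,
        1.23973482e-02,  8.15076608e-03, -1.00007435e-05]), 'eef_pos': array([0.17373313, 0.52106673, 0.1970216 ]), 'tcp_rot': array([-0.50318693, -3.10080555,  0.00334003]), 'wrist_force': array([-0.08216155,  0.81893826, -0.29587492]), 'ft_torque': array([0.03164253, 0.0226616 , 0.00652954]), 'gripper_force': 0.0, 'gripper_width': 0.08561003002382062}
```

View pics/top0.png

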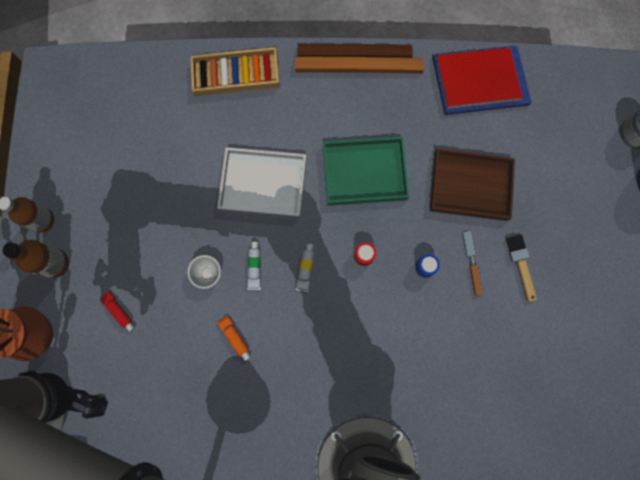

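View pics/side0.png

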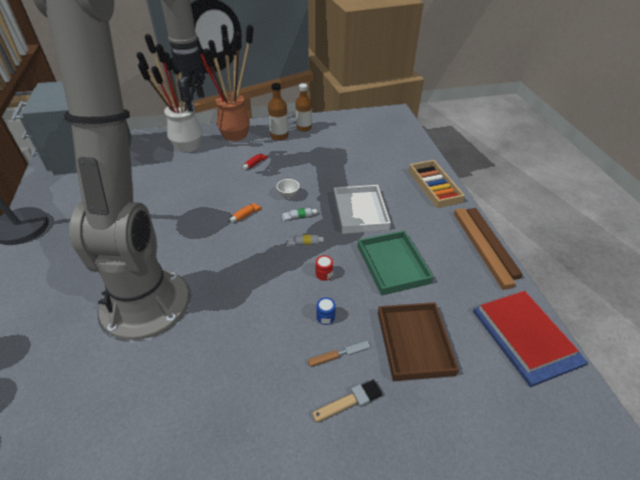

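Top view, up is +x and left is +y. The green tube is at (254,265). Its look-alikes are orange at (234,338) and red at (117,312), both out of the row, so I leave them. The rest of the row: yellow tube (305,267), red jar (366,253), blue jar (428,265), brush (521,267), bowl (204,272), knife (473,263). The trays are white (262,181), green (365,170) and wood (473,184). I'll fit poses using silhouettes in both views.

```bash
cat > h.py <<'E'
from bench import bot
import cv2, numpy as np
from scipy.optimize import minimize
tube=[(-.052,-.04,.015,.012),(-.042,.04,.013,.022),(.04,.052,.008,.018)]
tray=[(-.07,.07,.09,.028)]
brush=[(-.075,.02,.011,.016),(.02,.042,.020,.016),(.042,.075,.019,.014)]
parts=dict(white_tray=tray,wood_tray=tray,green_tray=tray,yellow_tube=tube,green_tube=tube,brush=brush,
 red_jar=[('c',.023,.05)],blue_jar=[('c',.023,.05)],bowl=[('c',.036,.04)],
 palette_knife=[(-.07,.075,.009,.014)])
def pts(p):
    if p[0]=='c':
        a=np.linspace(0,6.28,40); return np.array([(p[1]*np.cos(t),p[1]*np.sin(t),z) for t in a for z in(0,p[2])])
    return np.array([(x,y,z) for x in p[:2] for y in(-p[2],p[2]) for z in(0,p[3])])
def proj(P,c):
    K=np.array([[c["fx"],0,c["cx"]],[0,c["fy"],c["cy"]],[0,0,1]])
    return cv2.projectPoints(np.float64(P),c["rvec"],c["tvec"],K,np.array(c["dist"]))[0][:,0]
def draw(name,q,c,z0=0,s=4):
    m=np.zeros((480*s,640*s),np.uint8); R=np.array([[np.cos(q[2]),-np.sin(q[2]),0],[np.sin(q[2]),np.cos(q[2]),0],[0,0,1]])
    for p in parts[name]:
        u=proj(pts(p)@R.T+[q[0],q[1],z0],c); cv2.fillConvexPoly(m,cv2.convexHull(np.int32((u+.5)*s)),1)
    return m
def fit(name,q0,pics,near=60,z0=0):
    obs=[]
    for c in pics:
        u=proj([[q0[0],q0[1],.01]],c)[0]
        for d in bot.cut_out(name,c):
            if np.linalg.norm(np.array(d["position"])-u)<near:
                obs.append((c,cv2.resize(d["pixels"].astype(np.uint8),None,fx=4,fy=4,interpolation=cv2.INTER_NEAREST)));break
    def iou(c,m,q):
        d=draw(name,q,c,z0); return (d&m).sum()/max(1,(d|m).sum())
    f=lambda q:-sum(iou(c,m,q) for c,m in obs)
    q=minimize(f,q0,method="Nelder-Mead",options=dict(initial_simplex=np.array([q0]+[np.array(q0)+e for e in np.diag([.02,.02,.15])]),xatol=2e-4,fatol=1e-4,maxiter=120)).x
    return q,[round(iou(c,m,q),2) for c,m in obs]
def at(u,c,z):
    K=np.array([[c["fx"],0,c["cx"]],[0,c["fy"],c["cy"]],[0,0,1]])
    n=cv2.undistortPoints(np.float64([[u]]),K,np.array(c["dist"]))[0,0]
    R=cv2.Rodrigues(np.array(c["rvec"]))[0]; o=-R.T@c["tvec"]; d=R.T@np.array([*n,1]); return o+d*(z-o[2])/d[2]
E
python3 - <<'E'
from h import *
pics=[bot.read_camera("top"),bot.read_camera("side")]
px=dict(white_tray=(262,181),green_tray=(365,170),wood_tray=(473,184),green_tube=(254,265),yellow_tube=(305,267),red_jar=(366,253),blue_jar=(428,265),brush=(521,267),bowl=(204,272),palette_knife=(473,263))
for n,u in px.items():
    a=at(u,pics[0],.02); q,s=fit(n,[a[0],a[1],0],pics); print(n,a[:2].round(3),q.round(4),s)
cv2.imwrite("pics/crop.png",cv2.resize(pics[0]["img"][220:310,190:340,::-1],None,fx=5,fy=5))
E
```

```text
white_tray [0.612 0.228] [ 0.6119  0.2291 -0.109 ] [np.float64(0.96), np.float64(0.97)]
green_tray [0.637 0.   ] [ 0.6386 -0.0007  0.0738] [np.float64(0.97)]
wood_tray [ 0.608 -0.242] [ 0.6109 -0.2412 -0.1277] [np.float64(0.97), np.float64(0.96)]
green_tube [0.425 0.241] [0.4257 0.2425 0.0151] [np.float64(0.91), np.float64(0.74)]
yellow_tube [0.421 0.131] [ 0.4215  0.1292 -0.1562] [np.float64(0.89), np.float64(0.72)]
red_jar [ 0.451 -0.   ] [0.4504 0.0023 0.0857] [np.float64(0.87), np.float64(0.9)]
blue_jar [ 0.426 -0.135] [ 0.4239 -0.1309  0.038 ] [np.float64(0.85), np.float64(0.89)]
brush [ 0.421 -0.342] [ 0.4212 -0.3492  0.2686] [np.float64(0.87)]
bowl [0.409 0.349] [0.4089 0.3492 0.    ] [np.float64(0.86), np.float64(0.67)]
palette_knife [ 0.43  -0.234] [ 0.4316 -0.2364  0.1363] [np.float64(0.63), np.float64(0.7)]
```

View pics/crop.png

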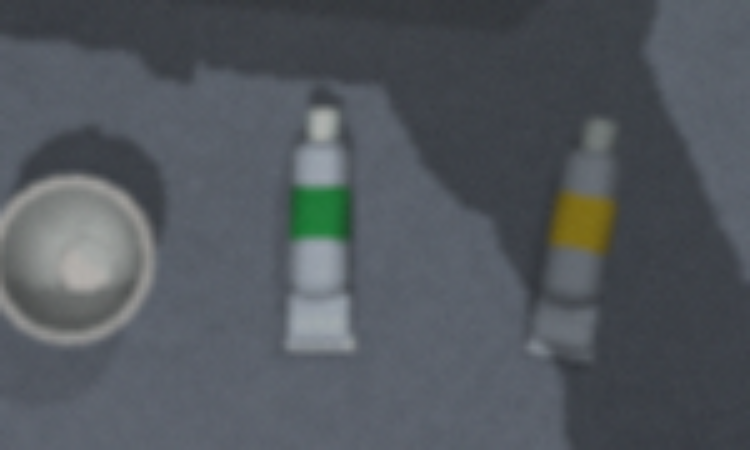

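The crop confirms green-band and white-cap tube at (254,265) and the yellow-band tube at (305,267), so these are the right ones. Starting with the green tube.

```bash
cat > go.py <<'E'
import sys
from h import *
from scipy.spatial.transform import Rotation as R
# usage: go.py x y z yaw(of tool -x, i.e. object x) -> turn, then shift in units after the turn
x,y,z,w=map(float,sys.argv[1:5]); s=bot.state(); M=R.from_rotvec(s["tcp_rot"]).as_matrix()
a=np.arctan2(-M[1,0],-M[0,0]); d=(w-a+np.pi)%(2*np.pi)-np.pi
D=np.array([x,y,z])-s["eef_pos"]; ex=-np.array([np.cos(w),np.sin(w)]); ey=np.array([-np.sin(w),np.cos(w)])
print("turn rz %.3f | shift x %.4f y %.4f z %.4f"%(-d/(np.pi/4),D[:2]@ex/.8,D[:2]@ey/.8,-D[2]/.8),"tilt",M[:2,2].round(3),"pos",s["eef_pos"].round(4),"j7 %.2f"%s["joint_positions"][6],"w %.3f"%s["gripper_width"],"t",s["clock"])
E
python3 go.py .4257 .2425 .15 .015
```

```text
turn rz -0.429 | shift x -0.3095 y -0.3538 z 0.0600 tilt [0. 0.] pos [0.1739 0.5218 0.198 ] j7 -0.03 w 0.085 t 1.2
```

>>> drive_tool(rows="-1 0 0 0 0 0 -0.144;-1 0 0 0 0 0 -0.144;-1 0 0 0 0 0 -0.144;-1 -0.031 -0.035 0 0 0 0;-1 -0.031 -0.035 0 0 0 0;-1 -0.031 -0.035 0 0 0 0;-1 -0.031 -0.035 0 0 0 0;-1 -0.031 -0.035 0 0 0 0;-1 -0.031 -0.035 0 0 0 0;-1 -0.031 -0.035 0 0 0 0")

```text
clock: 2.03
eef_pos: [0.352, 0.3274, 0.1983]
tcp_rot: [-0.028, 3.141, 0.001]
wrist_force: [0.9, 0.9, -0.7]
gripper_width: 0.0858
gripper_force: 0.0
```

```bash
python3 go.py .4257 .2425 .15 .015
```

```text
turn rz 0.003 | shift x -0.0906 y -0.1075 z 0.0603 tilt [0.    0.001] pos [0.352  0.3274 0.1983] j7 0.83 w 0.086 t 2.0333
```

>>> drive_tool(rows="-1 -0.0305 -0.036 0 0 0 0;-1 -0.0305 -0.036 0 0 0 0;-1 -0.0305 -0.036 0 0 0 0;-1 0 0 0.036 0 0 0;-1 0 0 0.036 0 0 0;-1 0 0 0.036 0 0 0;-1 0 0 0.036 0 0 0;-1 0 0 0.036 0 0 0;-1 0 0 0 0 0 0;-1 0 0 0 0 0 0")

```text
clock: 2.87
eef_pos: [0.4245, 0.2431, 0.0532]
tcp_rot: [0.027, -3.138, 0.003]
wrist_force: [-0.2, -0.1, 1.5]
gripper_width: 0.085
gripper_force: 0.0
```

```bash
python3 go.py .4257 .2425 .005 .015
```

```text
turn rz 0.003 | shift x -0.0015 y -0.0007 z 0.0602 tilt [-0.003 -0.002] pos [0.4245 0.2431 0.0532] j7 1.11 w 0.085 t 2.8667
```

>>> drive_tool(rows="-1 -0.001 0 0.02 0 0 0;-1 0 0 0.02 0 0 0;-1 0 0 0.02 0 0 0;-1 0 0 0 0 0 0;1 0 0 0 0 0 0;1 0 0 0 0 0 0;1 0 0 0 0 0 0;1 0 0 0 0 0 0;1 0 0 0 0 0 0;1 0 0 0 0 0 0")

```text
clock: 3.7
eef_pos: [0.4268, 0.244, 0.0065]
tcp_rot: [-0.028, 3.141, 0.001]
wrist_force: [-0.1, -0.1, -0.2]
gripper_width: 0.0119
gripper_force: 0.0
```

```bash
python3 - <<'E'
from h import *
a=bot.read_camera("top");b=bot.read_camera("side")
A=cv2.resize(a["img"][190:310,190:350],None,fx=2.5,fy=2.5)
B=cv2.resize(b["img"][140:260,230:390],None,fx=2.5,fy=2.5)
cv2.imwrite("pics/g1.png",np.hstack([A,B])[:,:,::-1])
s=bot.state();print(s["gripper_width"],s["gripper_force"],s["eef_pos"])
print(proj([s["eef_pos"]],a),proj([s["eef_pos"]],b))
E
```

```text
4.312760655817476e-05 0.0 [0.42655564 0.24384332 0.00621979]
[[253.46973154 264.92262244]] [[298.51413309 214.89937726]]
```

View pics/g1.png

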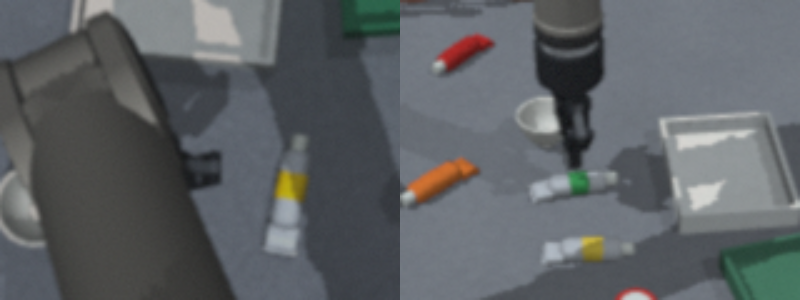

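The gripper closed on nothing, and the tube has not moved: its band is still at about (301,213) in the side view. The finger tip shows at about (299,206), above the projected TCP at (298,215). I'll look closer with the tool axis overlaid.

```bash
python3 - <<'E'
from h import *
b=bot.read_camera("side"); s=bot.state(); e=s["eef_pos"]
I=cv2.resize(b["img"][150:235,250:360],None,fx=7,fy=7,interpolation=cv2.INTER_CUBIC)
for z in (0,.02,.04,.06,.08,.1):
    u=(proj([e+[0,0,z]],b)[0]-[250,150]+.5)*7; cv2.circle(I,tuple(np.int32(u+[60,0])),3,(255,0,255),-1); 
cv2.imwrite("pics/g2.png",I[:,:,::-1])
for n in("green_tube",):
    for d in bot.cut_out(n,b)[:3]: print(d["position"],d["score"])
E
```

```text
[243.6, 211.4] 0.75
[301.5, 212.2] 0.69
[253.2, 160.2] 0.6
```

View pics/g2.png

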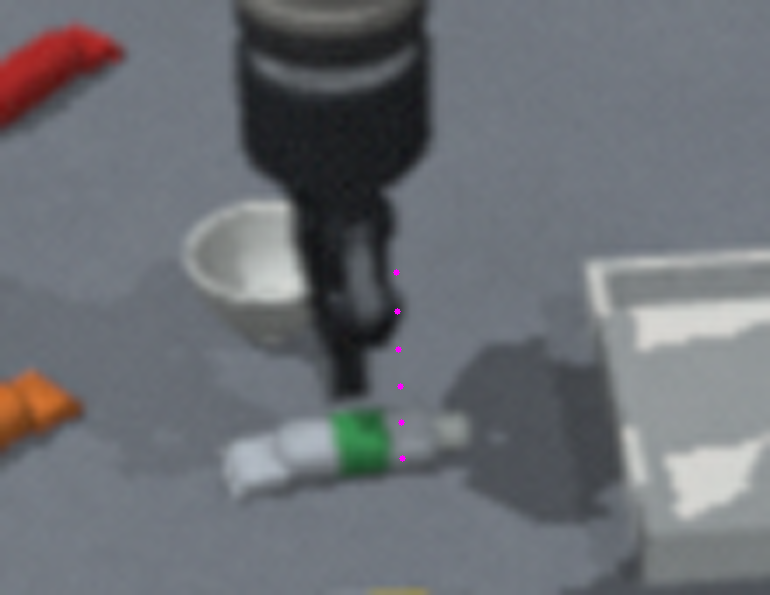

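```bash
python3 - <<'E'
from h import *
a=bot.read_camera("top");b=bot.read_camera("side")
e=np.array([.174,.522,.198]); ty=np.array([.317,.948,0])
out=[]
for n,c,(x0,y0) in(("top",a,(20,350)),("side",b,(130,20))):
    I=cv2.resize(cv2.imread(f"pics/{n}0.png")[y0:y0+100,x0:x0+100],None,fx=4,fy=4,interpolation=cv2.INTER_CUBIC)
    for k in(-.0425,0,.0425):
        u=proj([e+k*ty+[0,0,.0]],c)[0]; cv2.circle(I,tuple(np.int32((u-[x0,y0]+.5)*4)),3,(255,0,255),-1)
    out.append(I)
    R=cv2.Rodrigues(np.array(c["rvec"]))[0]; print(n,-R.T@c["tvec"])
cv2.imwrite("pics/s.png",np.hstack(out))
E
```

```text
top [0.27316589 0.09218971 1.20648438]
side [ 0.27781728 -0.74928513  0.88911774]
```

View pics/s.png

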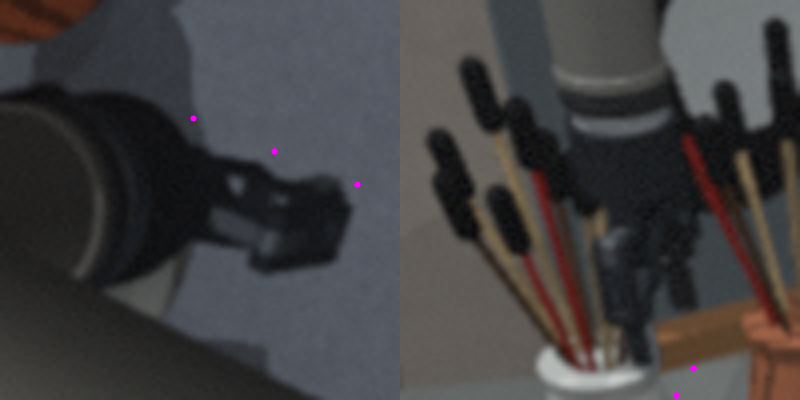

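The start pose also shows the finger tips away from where the reported TCP projects, by about 10 px in the side view. I'll raise 50 mm so the tip is clear of the tube and measure the offset.

>>> drive_tool(rows="1 0 0 -0.032 0 0 0;1 0 0 -0.032 0 0 0;1 0 0 0 0 0 0;1 0 0 0 0 0 0")

```text
clock: 4.33
eef_pos: [0.4278, 0.2446, 0.0586]
tcp_rot: [-0.028, 3.138, 0.003]
wrist_force: [-0.3, -0.0, 0.5]
gripper_width: -0.0004
gripper_force: 0.0
```

```bash
python3 - <<'E'
from h import *
b=bot.read_camera("side"); a=bot.read_camera("top"); s=bot.state(); e=s["eef_pos"]; print(e,s["gripper_width"],s["joint_positions"].round(3))
I=cv2.resize(b["img"][140:225,255:335],None,fx=5,fy=5,interpolation=cv2.INTER_CUBIC)
J=cv2.resize(a["img"][210:295,210:290],None,fx=5,fy=5,interpolation=cv2.INTER_CUBIC)
for z in (0,.02,.04):
    u=(proj([e+[0,0,z]],b)[0]-[255,140]+.5)*5; cv2.circle(I,tuple(np.int32(u+[50,0])),3,(255,0,255),-1); 
print(proj([e],b),proj([e],a))
cv2.imwrite("pics/g3.png",np.hstack([I,J])[:,:,::-1])
# base ring check
print(at((143,310),b,.0),at((367,462),a,.05))
E
```

```text
[0.42579651 0.24345711 0.05659396] 0.00013363418372271097 [-0.718  0.326  0.202  1.874 -0.079  0.951  1.108]
[[297.80922568 202.01373502]] [[250.67717396 262.21365815]]
[-0.00144402 -0.01873775  0.        ] [0.01743389 0.00192475 0.05      ]
```

View pics/g3.png

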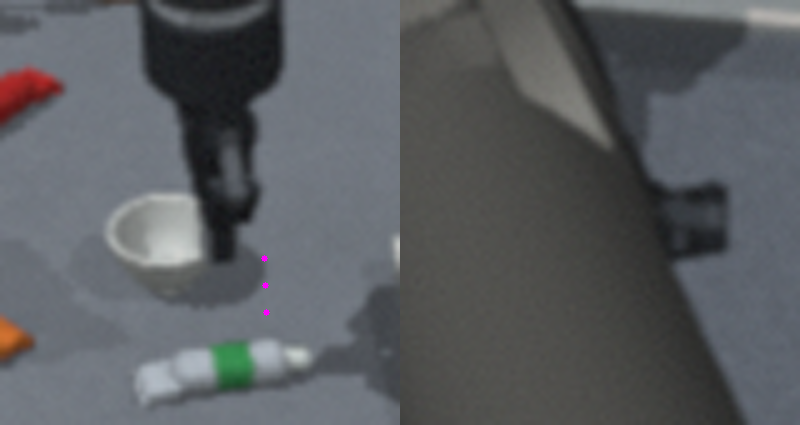

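```bash
python3 - <<'E'
from h import *
a=bot.read_camera("top");b=bot.read_camera("side")
def tri(ua,ub):
    f=lambda P:np.r_[proj([P],a)[0]-ua,proj([P],b)[0]-ub]
    from scipy.optimize import least_squares
    r=least_squares(f,[.2,.4,.2]); return r.x.round(3),r.fun.round(1)
print(tri((105.5,408),(189.5,110)))
ty=np.array([.317,.948,0]);print("expected",np.array([.174,.522,.211])-.05*ty)
for y in(.2438,.26,.28): # side ray of shut tip, pixel (299.6,192.2)
    from scipy.optimize import least_squares
    print(y,least_squares(lambda q:proj([[q[0],y,q[1]]],b)[0]-[299.6,192.2],[.43,.06]).x.round(4))
E
```

```text
(array([0.15 , 0.464, 0.258]), array([-0. , -2.1, -3.4,  0.3]))
expected [0.15815 0.4746  0.211  ]
0.2438 [0.4321 0.0916]
0.26 [0.4346 0.0786]
0.28 [0.4377 0.0626]
```

The tip really is higher than reported: about 35 mm here, assuming y is right. I'll confirm by touching the bare table between the tubes with the fingers shut.

>>> drive_tool(rows="1 0 -0.035 0 0 0 0;1 0 -0.035 0 0 0 0;1 0 0 0.026 0 0 0;1 0 0 0.026 0 0 0;1 0 0 0.02 0 0 0;1 0 0 0 0 0 0;1 0 0 0 0 0 0")

```text
clock: 5.12
eef_pos: [0.4259, 0.187, -0.0016]
tcp_rot: [0.027, -3.138, 0.003]
wrist_force: [1.1, 0.4, 0.0]
gripper_width: 0.0
gripper_force: 0.0
```

```bash
python3 - <<'E'
from h import *
b=bot.read_camera("side"); s=bot.state(); e=s["eef_pos"]; print(e,s["wrist_force"])
I=cv2.resize(b["img"][150:260,250:360],None,fx=5,fy=5,interpolation=cv2.INTER_CUBIC)
print(proj([e],b),(proj([e],b)-[250,150]+.5)*5)
cv2.imwrite("pics/g4.png",I[:,:,::-1])
E
```

```text
[ 0.42715153  0.18766217 -0.00062264] [ 0.43758857 -0.16064871  0.87514833]
[[302.09286809 229.1409129 ]] [[262.96434044 398.2045645 ]]
```

View pics/g4.png

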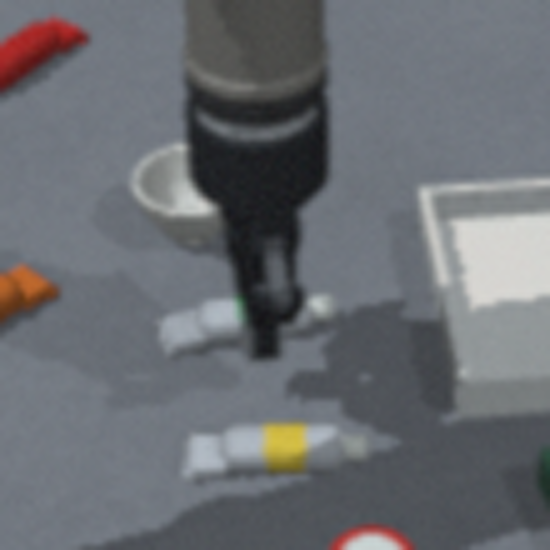

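>>> drive_tool(rows="1 0 0 0.012 0 0 0;1 0 0 0.012 0 0 0;1 0 0 0.003 0 0 0;1 0 0 0.003 0 0 0;1 0 0 0 0 0 0")

```text
clock: 5.58
eef_pos: [0.427, 0.1876, -0.0249]
tcp_rot: [0.028, -3.141, 0.001]
wrist_force: [-0.3, 0.4, 0.3]
gripper_width: -0.0002
gripper_force: 0.0
```

>>> drive_tool(rows="1 0 0 0.003 0 0 0;1 0 0 0 0 0 0")

```text
clock: 5.75
eef_pos: [0.4274, 0.1878, -0.0269]
tcp_rot: [-0.028, 3.141, 0.0]
wrist_force: [-0.5, -0.8, -1.2]
gripper_width: -0.0001
gripper_force: 0.0
```

>>> drive_tool(rows="1 0 0 0.003 0 0 0;1 0 0 0 0 0 0")

```text
clock: 5.92
eef_pos: [0.4274, 0.1877, -0.0293]
tcp_rot: [0.028, -3.141, 0.0]
wrist_force: [0.1, -0.1, -0.2]
gripper_width: 0.0001
gripper_force: 0.0
```

>>> drive_tool(rows="1 0 0 0.003 0 0 0;1 0 0 0 0 0 0")

```text
clock: 6.08
eef_pos: [0.4272, 0.1877, -0.0319]
tcp_rot: [0.028, -3.141, 0.0]
wrist_force: [-0.7, 0.2, -0.2]
gripper_width: -0.0001
gripper_force: 0.0
```

>>> drive_tool(rows="1 0 0 0.003 0 0 0;1 0 0 0 0 0 0")

```text
clock: 6.25
eef_pos: [0.4277, 0.1879, -0.0332]
tcp_rot: [-0.028, 3.141, 0.001]
wrist_force: [-0.8, -0.7, 7.7]
gripper_width: 0.0001
gripper_force: 3.7
```

>>> drive_tool(rows="1 0 0 0.002 0 0 0;1 0 0 0 0 0 0")

```text
clock: 6.42
eef_pos: [0.4277, 0.188, -0.0333]
tcp_rot: [0.027, -3.141, -0.001]
wrist_force: [-6.1, -3.1, 20.3]
gripper_width: 0.0003
gripper_force: 10.4
```

Contact came at reported z = -0.033, so real height is reported + 0.033. I'll check xy against the tip seen earlier and then re-plan.

```bash
sed -i 's/^x,y,z,w=.*s=bot.state();/x,y,z,w=map(float,sys.argv[1:5]); s=bot.state(); s["eef_pos"]=s["eef_pos"]+[0,0,.033];/' go.py
python3 - <<'E'
from h import *
b=bot.read_camera("side")
print(proj([[.427,.1877,.0327],[.427,.1977,.0327],[.437,.1877,.0327]],b),"seen 302.7 221.1")
print(proj([[.4268,.2440,.0909]],b),"seen 299.6 192.2")
E
python3 go.py .4257 .2425 .05 .015
```

```text
[[301.78791682 220.6489905 ]
 [301.17285771 218.36384079]
 [305.22618993 220.18637621]] seen 302.7 221.1
[[297.78303998 192.58603853]] seen 299.6 192.2
turn rz 0.003 | shift x 0.0015 y 0.0682 z -0.0628 tilt [-0.     0.001] pos [ 4.277e-01  1.880e-01 -2.000e-04] j7 1.26 w -0.000 t 6.4667
```

>>> drive_tool(rows="-1 0 0 -0.04 0 0 0;-1 0 0 -0.04 0 0 0;-1 0 0.034 0 0 0 0;-1 0 0.034 0 0 0 0;-1 0 0 0 0 0 0;-1 0 0 0 0 0 0;-1 0 0 0 0 0 0;-1 0 0 0 0 0 0")

```text
clock: 7.13
eef_pos: [0.4263, 0.2407, 0.028]
tcp_rot: [0.025, -3.141, 0.002]
wrist_force: [0.0, -0.7, -0.0]
gripper_width: 0.0856
gripper_force: 0.0
```

```bash
python3 go.py .4257 .2425 .004 .015
```

```text
turn rz 0.001 | shift x 0.0008 y 0.0023 z 0.0712 tilt [-0.001 -0.001] pos [0.4263 0.2407 0.061 ] j7 1.12 w 0.086 t 7.1333
```

>>> drive_tool(rows="-1 0 0.002 0.024 0 0 0;-1 0 0 0.024 0 0 0;-1 0 0 0.023 0 0 0;1 0 0 0 0 0 0;1 0 0 0 0 0 0;1 0 0 0 0 0 0;1 0 0 0 0 0 0;1 0 0 0 0 0 0;1 0 0 0 0 0 0;1 0 0 0 0 0 0")

```text
clock: 7.97
eef_pos: [0.4279, 0.2445, -0.0269]
tcp_rot: [-0.027, 3.139, 0.003]
wrist_force: [0.6, -0.4, 5.7]
gripper_width: 0.0245
gripper_force: 60.5
```

```bash
python3 go.py .6165 .2709 .08 -.109
```

```text
turn rz 0.161 | shift x -0.2307 y 0.0584 z -0.0924 tilt [0.003 0.002] pos [0.4279 0.2445 0.0061] j7 1.14 w 0.025 t 7.9667
```

>>> drive_tool(rows="1 0 0 -0.046 0 0 0;1 0 0 -0.046 0 0 0;1 0 0 0 0 0 0.08;1 0 0 0 0 0 0.08;1 -0.046 0.012 0 0 0 0;1 -0.046 0.012 0 0 0 0;1 -0.046 0.012 0 0 0 0;1 -0.046 0.012 0 0 0 0;1 -0.046 0.011 0 0 0 0;1 0 0 0 0 0 0")

```text
clock: 8.8
eef_pos: [0.6218, 0.2693, 0.0431]
tcp_rot: [0.174, 3.13, -0.003]
wrist_force: [-0.6, -0.6, -0.4]
gripper_width: 0.0245
gripper_force: 59.7
```

```bash
python3 go.py .6165 .2709 .013 -.109
```

```text
turn rz -0.003 | shift x 0.0069 y 0.0013 z 0.0789 tilt [ 0.007 -0.002] pos [0.6218 0.2693 0.0761] j7 1.14 w 0.024 t 8.8
```

>>> drive_tool(rows="1 0.006 0.001 0 0 0 0;1 0 0 0.035 0 0 0;1 0 0 0.034 0 0 0;1 0 0 0 0 0 0;1 0 0 0 0 0 0")

```text
clock: 9.22
eef_pos: [0.6064, 0.272, -0.0112]
tcp_rot: [-0.168, -3.132, 0.003]
wrist_force: [-1.3, -0.3, 0.1]
gripper_width: 0.0244
gripper_force: 59.7
```

>>> drive_tool(rows="1 0 0 0.0035 0 0 0;1 0 0 0 0 0 0")

```text
clock: 9.38
eef_pos: [0.6103, 0.2728, -0.0109]
tcp_rot: [0.169, 3.135, 0.002]
wrist_force: [1.4, 0.3, -0.8]
gripper_width: 0.0246
gripper_force: 59.7
```

>>> drive_tool(rows="1 0 0 0.0035 0 0 0;1 0 0 0 0 0 0")

```text
clock: 9.55
eef_pos: [0.6102, 0.2724, -0.0146]
tcp_rot: [0.17, 3.136, 0.001]
wrist_force: [-0.4, -0.3, -1.9]
gripper_width: 0.0248
gripper_force: 59.7
```

>>> drive_tool(rows="1 -0.004 0 0.0035 0 0 0;1 0 0 0 0 0 0;1 0 0 0.002 0 0 0;1 0 0 0 0 0 0")

```text
clock: 9.88
eef_pos: [0.6128, 0.2716, -0.0203]
tcp_rot: [-0.17, -3.136, 0.0]
wrist_force: [0.2, 0.7, -0.2]
gripper_width: 0.0245
gripper_force: 59.7
```

>>> drive_tool(rows="1 0 0 0.002 0 0 0;1 0 0 0 0 0 0")

```text
clock: 10.05
eef_pos: [0.613, 0.2719, -0.0217]
tcp_rot: [0.17, 3.137, 0.0]
wrist_force: [0.6, -0.4, 0.1]
gripper_width: 0.0246
gripper_force: 59.7
```

>>> drive_tool(rows="1 0 0 0.002 0 0 0;1 0 0 0 0 0 0")

```text
clock: 10.22
eef_pos: [0.6131, 0.2719, -0.0218]
tcp_rot: [0.17, 3.137, 0.001]
wrist_force: [-2.1, 0.3, 5.7]
gripper_width: 0.0243
gripper_force: 60.4
```

>>> drive_tool(rows="-0.05 0 0 0 0 0 0;-0.05 0 0 0 0 0 0;-0.05 0 0 0 0 0 0;-0.05 0 0 0 0 0 0;-0.05 0 0 -0.03 0 0 0;-0.05 0 0 -0.04 0 0 0;-0.05 0 0 -0.04 0 0 0;-1 0 0 0 0 0 0;-1 0 0 0 0 0 0")

```text
clock: 10.97
eef_pos: [0.6153, 0.2727, 0.0679]
tcp_rot: [0.169, 3.131, 0.005]
wrist_force: [-0.1, -0.3, -0.4]
gripper_width: 0.0675
gripper_force: 0.0
```

```bash
python3 go.py .4215 .1292 .004 -.156
```

```text
turn rz 0.061 | shift x 0.2114 y -0.2148 z 0.1211 tilt [0.006 0.003] pos [0.6153 0.2727 0.1009] j7 1.13 w 0.068 t 10.9667
```

>>> drive_tool(rows="-1 0 0 0 0 0 0.06;-1 0.03 -0.0306 0 0 0 0;-1 0.03 -0.0306 0 0 0 0;-1 0.03 -0.0306 0 0 0 0;-1 0.03 -0.0306 0 0 0 0;-1 0.03 -0.0306 0 0 0 0;-1 0.03 -0.0306 0 0 0 0;-1 0.03 -0.0306 0 0 0 0;-1 0 0 0.04 0 0 0;-1 0 0 0 0 0 0")

```text
clock: 11.8
eef_pos: [0.4144, 0.126, 0.0292]
tcp_rot: [-0.245, -3.123, 0.006]
wrist_force: [-0.6, 0.3, -1.2]
gripper_width: 0.0851
gripper_force: 0.0
```

```bash
python3 go.py .4215 .1292 .004 -.156
```

```text
turn rz -0.001 | shift x -0.0081 y 0.0053 z 0.0727 tilt [-0.009 -0.003] pos [0.4144 0.126  0.0622] j7 1.18 w 0.085 t 11.8
```

>>> drive_tool(rows="-1 0 0 0.024 0 0 0;-1 0 0 0.024 0 0 0;-1 0 0 0.024 0 0 0;-1 0 0 0 0 0 0;1 0 0 0 0 0 0;1 0 0 0 0 0 0;1 0 0 0 0 0 0;1 0 0 0 0 0 0;1 0 0 0 0 0 0;1 0 0 0 0 0 0")

```text
clock: 12.63
eef_pos: [0.4217, 0.129, -0.0236]
tcp_rot: [0.243, 3.13, 0.002]
wrist_force: [-0.7, -0.3, 5.5]
gripper_width: 0.0245
gripper_force: 59.8
```

```bash
python3 go.py .607 .187 .09 -.109
```

```text
turn rz -0.059 | shift x -0.2224 y 0.0973 z -0.1008 tilt [0.002 0.001] pos [0.4217 0.129  0.0094] j7 1.22 w 0.025 t 12.6333
```

>>> drive_tool(rows="1 0 0 -0.05 0 0 0;1 0 0 -0.05 0 0 -0.06;1 -0.037 0.0162 0 0 0 0;1 -0.037 0.0162 0 0 0 0;1 -0.037 0.0162 0 0 0 0;1 -0.037 0.0162 0 0 0 0;1 -0.037 0.0162 0 0 0 0;1 -0.037 0.0162 0 0 0 0;1 0 0 0 0 0 0;1 0 0 0 0 0 0")

```text
clock: 13.47
eef_pos: [0.6059, 0.1868, 0.0541]
tcp_rot: [-0.169, -3.136, 0.002]
wrist_force: [-1.2, -0.1, -0.8]
gripper_width: 0.0244
gripper_force: 59.5
```

```bash
python3 go.py .607 .187 .015 -.109
```

```text
turn rz 0.001 | shift x -0.0013 y 0.0004 z 0.0901 tilt [-0.001 -0.001] pos [0.6059 0.1868 0.0871] j7 1.27 w 0.024 t 13.4667
```

>>> drive_tool(rows="1 -0.001 0 0.03 0 0 0;1 0 0 0.03 0 0 0;1 0 0 0.023 0 0 0;1 0 0 0 0 0 0;1 0 0 0.003 0 0 0;1 0 0 0.002 0 0 0;1 0 0 0 0 0 0")

```text
clock: 14.05
eef_pos: [0.607, 0.1868, -0.0136]
tcp_rot: [0.17, 3.135, 0.001]
wrist_force: [1.3, -0.3, -0.6]
gripper_width: 0.0244
gripper_force: 59.5
```

>>> drive_tool(rows="1 0 0 0.002 0 0 0;1 0 0 0 0 0 0")

```text
clock: 14.22
eef_pos: [0.6069, 0.1868, -0.0158]
tcp_rot: [0.17, 3.135, 0.001]
wrist_force: [0.2, -0.3, -2.3]
gripper_width: 0.0246
gripper_force: 59.5
```

>>> drive_tool(rows="1 0 0 0.002 0 0 0;1 0 0 0 0 0 0")

```text
clock: 14.38
eef_pos: [0.6063, 0.1866, -0.0182]
tcp_rot: [0.17, 3.137, 0.0]
wrist_force: [0.5, 0.4, -0.9]
gripper_width: 0.0244
gripper_force: 59.5
```

>>> drive_tool(rows="1 0 0 0.002 0 0 0;1 0 0 0 0 0 0;-0.05 0 0 0 0 0 0;-0.05 0 0 0 0 0 0;-0.05 0 0 0 0 0 0;-0.05 0 0 0 0 0 0;-0.05 0 0 -0.03 0 0 0;-0.05 0 0 -0.05 0 0 0;-0.05 0 0 -0.05 0 0 0;-1 0 0 0 0 0 0")

```text
clock: 15.22
eef_pos: [0.6131, 0.1881, 0.0935]
tcp_rot: [0.169, 3.121, 0.009]
wrist_force: [1.2, -0.5, 1.6]
gripper_width: 0.0557
gripper_force: 0.0
```

```bash
python3 go.py .4504 .0023 .014 -.109
```

```text
turn rz 0.001 | shift x 0.1769 y -0.2530 z 0.1406 tilt [0.017 0.005] pos [0.6131 0.1881 0.1265] j7 1.26 w 0.056 t 15.2167
```

>>> drive_tool(rows="-1 0.0245 -0.0361 0 0 0 0;-1 0.0245 -0.0361 0 0 0 0;-1 0.0245 -0.0361 0 0 0 0;-1 0.0245 -0.0361 0 0 0 0;-1 0.0245 -0.0361 0 0 0 0;-1 0.0245 -0.0361 0 0 0 0;-1 0.0245 -0.0361 0 0 0 0;-1 0 0 0.04 0 0 0;-1 0 0 0 0 0 0;-1 0 0 0 0 0 0")

```text
clock: 16.05
eef_pos: [0.4467, 0.0007, 0.0513]
tcp_rot: [-0.17, -3.134, -0.0]
wrist_force: [-0.0, 0.7, 0.3]
gripper_width: 0.0854
gripper_force: 0.0
```

```bash
python3 go.py .4504 .0023 .014 -.109
```

```text
turn rz 0.001 | shift x -0.0044 y 0.0025 z 0.0878 tilt [-0.003  0.   ] pos [0.4467 0.0007 0.0843] j7 1.53 w 0.085 t 16.05
```

>>> drive_tool(rows="-1 -0.002 0.002 0.03 0 0 0;-1 0 0 0.03 0 0 0;-1 0 0 0.028 0 0 0;-1 0 0 0 0 0 0;1 0 0 0 0 0 0;1 0 0 0 0 0 0;1 0 0 0 0 0 0;1 0 0 0 0 0 0;1 0 0 0 0 0 0;1 0 0 0 0 0 0")

```text
clock: 16.88
eef_pos: [0.4522, 0.0022, -0.0164]
tcp_rot: [0.169, 3.132, 0.002]
wrist_force: [-0.1, 0.4, 6.3]
gripper_width: 0.0438
gripper_force: 61.6
```

```bash
python3 go.py .6156 -.2045 .12 -.128;  python3 go.py .6062 -.2779 .12 -.128
```

```text
turn rz 0.026 | shift x -0.2356 y -0.2302 z -0.1293 tilt [0.005 0.001] pos [0.4522 0.0022 0.0166] j7 1.59 w 0.044 t 16.8833
turn rz 0.026 | shift x -0.2357 y -0.3227 z -0.1293 tilt [0.005 0.001] pos [0.4522 0.0022 0.0166] j7 1.59 w 0.044 t 16.8833
```

>>> drive_tool(rows="1 0 0 -0.03 0 0 0;1 0 0 -0.04 0 0 0.026;1 0 0 -0.04 0 0 0;1 -0.0336 -0.0329 0 0 0 0;1 -0.0336 -0.0329 0 0 0 0;1 -0.0336 -0.0329 0 0 0 0;1 -0.0336 -0.0329 0 0 0 0;1 -0.0336 -0.0329 0 0 0 0;1 -0.0336 -0.0329 0 0 0 0;1 -0.0336 -0.0329 0 0 0 0")

```text
clock: 17.72
eef_pos: [0.6136, -0.2061, 0.0699]
tcp_rot: [0.201, 3.135, 0.001]
wrist_force: [0.8, -0.0, -1.7]
gripper_width: 0.0441
gripper_force: 62.1
```

>>> drive_tool(rows="1 0 0 0.03 0 0 0;1 0 0 0.03 0 0 0;1 0 0 0 0 0 0;1 0 0 0 0 0 0")

```text
clock: 18.05
eef_pos: [0.6109, -0.2038, 0.0201]
tcp_rot: [-0.201, -3.131, -0.003]
wrist_force: [-0.4, 0.2, -0.6]
gripper_width: 0.0435
gripper_force: 62.0
```

```bash
python3 go.py .6156 -.2045 .022 -.128
```

```text
turn rz -0.000 | shift x -0.0059 y -0.0002 z 0.0388 tilt [-0.005  0.002] pos [ 0.6109 -0.2038  0.0531] j7 1.94 w 0.043 t 18.05
```

>>> drive_tool(rows="1 -0.003 0 0.018 0 0 0;1 0 0 0.012 0 0 0;1 0 0 0.004 0 0 0;1 0 0 0 0 0 0;1 0 0 0 0 0 0")

```text
clock: 18.47
eef_pos: [0.6151, -0.2051, -0.0055]
tcp_rot: [-0.201, -3.135, -0.0]
wrist_force: [0.1, -0.0, -1.7]
gripper_width: 0.0434
gripper_force: 62.1
```

>>> drive_tool(rows="1 0 0 0.002 0 0 0;1 0 0 0 0 0 0;1 0 0 0.002 0 0 0;1 0 0 0 0 0 0")

```text
clock: 18.8
eef_pos: [0.6152, -0.2053, -0.0087]
tcp_rot: [0.202, 3.135, 0.0]
wrist_force: [-0.0, 0.2, -1.5]
gripper_width: 0.0443
gripper_force: 62.1
```

>>> drive_tool(rows="1 0 0 0.002 0 0 0;1 0 0 0 0 0 0")

```text
clock: 18.97
eef_pos: [0.615, -0.2053, -0.0106]
tcp_rot: [-0.202, -3.135, -0.0]
wrist_force: [0.3, 1.0, -3.0]
gripper_width: 0.0439
gripper_force: 62.1
```

>>> drive_tool(rows="1 0 0 0.002 0 0 0;1 0 0 0 0 0 0")

```text
clock: 19.13
eef_pos: [0.6153, -0.2054, -0.0112]
tcp_rot: [0.202, 3.135, 0.0]
wrist_force: [-0.5, 0.3, 3.0]
gripper_width: 0.0443
gripper_force: 62.5
```

>>> drive_tool(rows="1 0 0 0.002 0 0 0;1 0 0 0 0 0 0")

```text
clock: 19.3
eef_pos: [0.6153, -0.2054, -0.0113]
tcp_rot: [0.202, 3.135, 0.001]
wrist_force: [-4.0, 2.7, 10.2]
gripper_width: 0.0441
gripper_force: 63.3
```

>>> drive_tool(rows="-0.45 0 0 0 0 0 0;-0.45 0 0 0 0 0 0;-0.45 0 0 0 0 0 0;-0.45 0 0 -0.02 0 0 0;-0.45 0 0 -0.04 0 0 0;-0.45 0 0 -0.045 0 0 0;-0.45 0 0 -0.03 0 0 0;-1 0 0 0 0 0 0;-1 0 0 0 0 0 0")

```text
clock: 20.05
eef_pos: [0.6167, -0.2061, 0.0964]
tcp_rot: [0.201, 3.131, -0.002]
wrist_force: [-0.0, -0.4, -0.8]
gripper_width: 0.0834
gripper_force: 0.0
```

```bash
python3 - <<'E'
from h import *
p=[bot.read_camera("top"),bot.read_camera("side")]
print(fit("blue_jar",[.424,-.131,0],p))
E
python3 go.py .4239 -.1309 .014 -.128
```

```text
(array([ 0.42492696, -0.13127369,  0.06484612]), [np.float64(0.83), np.float64(0.89)])
turn rz -0.001 | shift x 0.2473 y 0.0611 z 0.1391 tilt [-0.004  0.001] pos [ 0.6139 -0.2047  0.1253] j7 1.91 w 0.085 t 20.25
```

Blue jar is unmoved at (0.424, -0.131).

>>> drive_tool(rows="-1 0.041 0.0102 0 0 0 0;-1 0.041 0.0102 0 0 0 0;-1 0.041 0.0102 0 0 0 0;-1 0.041 0.0102 0 0 0 0;-1 0.041 0.0102 0 0 0 0;-1 0.041 0.0102 0 0 0 0;-1 0 0 0.045 0 0 0;-1 0 0 0 0 0 0;-1 0 0 0 0 0 0")

```text
clock: 21.0
eef_pos: [0.4241, -0.1308, 0.0569]
tcp_rot: [-0.201, -3.13, -0.001]
wrist_force: [-0.4, -0.0, 0.3]
gripper_width: 0.0857
gripper_force: 0.0
```

```bash
python3 go.py .4245 -.1309 .014 -.128
```

```text
turn rz -0.001 | shift x -0.0005 y -0.0000 z 0.0949 tilt [-0.005  0.001] pos [ 0.4241 -0.1308  0.0899] j7 1.83 w 0.086 t 21.0
```

>>> drive_tool(rows="-1 0 0 0.03 0 0 0;-1 0 0 0.03 0 0 0;-1 0 0 0.033 0 0 0;-1 0 0 0 0 0 0;1 0 0 0 0 0 0;1 0 0 0 0 0 0;1 0 0 0 0 0 0;1 0 0 0 0 0 0;1 0 0 0 0 0 0;1 0 0 0 0 0 0")

```text
clock: 21.83
eef_pos: [0.4286, -0.1323, -0.014]
tcp_rot: [0.201, 3.13, -0.001]
wrist_force: [-0.5, -0.6, 6.3]
gripper_width: 0.0441
gripper_force: 61.4
```

```bash
python3 go.py .6062 -.2779 .12 -.128
```

```text
turn rz -0.001 | shift x -0.2434 y -0.1521 z -0.1263 tilt [ 0.005 -0.001] pos [ 0.4286 -0.1323  0.019 ] j7 1.91 w 0.044 t 21.8333
```

>>> drive_tool(rows="1 0 0 -0.036 0 0 0;1 0 0 -0.045 0 0 0;1 0 0 -0.045 0 0 0;1 -0.041 -0.0253 0 0 0 0;1 -0.041 -0.0253 0 0 0 0;1 -0.041 -0.0253 0 0 0 0;1 -0.041 -0.0253 0 0 0 0;1 -0.041 -0.0253 0 0 0 0;1 -0.041 -0.0253 0 0 0 0;1 0 0 0 0 0 0")

```text
clock: 22.67
eef_pos: [0.6099, -0.2832, 0.0825]
tcp_rot: [0.205, 3.133, -0.01]
wrist_force: [-0.2, -0.5, -2.0]
gripper_width: 0.0437
gripper_force: 61.8
```

>>> drive_tool(rows="1 0 0 0.03 0 0 0;1 0 0 0.03 0 0 0;1 0 0 0 0 0 0;1 0 0 0 0 0 0")

```text
clock: 23.0
eef_pos: [0.6042, -0.2759, 0.0353]
tcp_rot: [-0.201, -3.131, -0.003]
wrist_force: [0.2, 0.1, -1.9]
gripper_width: 0.0436
gripper_force: 61.8
```

```bash
python3 go.py .6062 -.2779 .026 -.128
```

```text
turn rz -0.000 | shift x -0.0028 y -0.0022 z 0.0529 tilt [-0.004  0.002] pos [ 0.6042 -0.2759  0.0683] j7 2.06 w 0.044 t 23.0
```

>>> drive_tool(rows="1 -0.002 -0.001 0.02 0 0 0;1 0 0 0.018 0 0 0;1 0 0 0.01 0 0 0;1 0 0 0 0 0 0;1 0 0 0 0 0 0;1 0 0 0.0015 0 0 0;1 0 0 0 0 0 0")

```text
clock: 23.58
eef_pos: [0.6082, -0.2787, -0.0014]
tcp_rot: [0.201, 3.133, -0.001]
wrist_force: [-0.1, -0.1, -0.7]
gripper_width: 0.0437
gripper_force: 61.8
```

>>> drive_tool(rows="1 0 0 0.002 0 0 0;1 0 0 0 0 0 0")

```text
clock: 23.75
eef_pos: [0.6076, -0.2783, -0.004]
tcp_rot: [0.202, 3.134, -0.0]
wrist_force: [-0.1, -0.3, -2.3]
gripper_width: 0.0438
gripper_force: 61.8
```

>>> drive_tool(rows="1 0 0 0.002 0 0 0;1 0 0 0 0 0 0")

```text
clock: 23.92
eef_pos: [0.6072, -0.2781, -0.0062]
tcp_rot: [-0.202, -3.135, -0.0]
wrist_force: [-0.1, -0.2, -1.5]
gripper_width: 0.0441
gripper_force: 61.8
```

>>> drive_tool(rows="1 0 0 0.002 0 0 0;1 0 0 0 0 0 0")

```text
clock: 24.08
eef_pos: [0.6072, -0.2781, -0.008]
tcp_rot: [-0.202, -3.135, -0.0]
wrist_force: [0.1, 0.4, -0.4]
gripper_width: 0.0435
gripper_force: 61.8
```

>>> drive_tool(rows="1 0 0 0.002 0 0 0;1 0 0 0 0 0 0")

```text
clock: 24.25
eef_pos: [0.6075, -0.2783, -0.0088]
tcp_rot: [0.202, 3.135, -0.0]
wrist_force: [-0.2, 0.9, 1.4]
gripper_width: 0.0435
gripper_force: 62.1
```

>>> drive_tool(rows="1 0 0 0.002 0 0 0;1 0 0 0 0 0 0")

```text
clock: 24.42
eef_pos: [0.6076, -0.2783, -0.0089]
tcp_rot: [0.202, 3.134, 0.0]
wrist_force: [-2.8, 2.2, 6.2]
gripper_width: 0.0436
gripper_force: 62.8
```

>>> drive_tool(rows="-0.45 0 0 0 0 0 0;-0.45 0 0 0 0 0 0;-0.45 0 0 0 0 0 0;-0.45 0 0 -0.02 0 0 0;-0.45 0 0 -0.04 0 0 0;-0.45 0 0 -0.045 0 0 0;-0.45 0 0 -0.03 0 0 0;-1 0 0 0 0 0 0;-1 0 0 0 0 0 0")

```text
clock: 25.17
eef_pos: [0.6088, -0.2791, 0.0993]
tcp_rot: [0.201, 3.131, -0.003]
wrist_force: [0.2, 0.0, -0.2]
gripper_width: 0.0835
gripper_force: 0.0
```

```bash
python3 - <<'E'
from h import *
p=[bot.read_camera("top"),bot.read_camera("side")]
print(fit("brush",[.421,-.345,.27],p))
print(fit("green_tray",[.6386,-.0007,.07],p))
cv2.imwrite("pics/m.png",p[1]["img"][:,:,::-1])
E
python3 go.py .4212 -.3475 .004 .268
```

```text
(array([ 0.42190036, -0.34911653,  0.25872381]), [np.float64(0.19), np.float64(0.84)])
(array([6.39144851e-01, 4.42350133e-04, 5.75328669e-02]), [np.float64(0.97), np.float64(0.9)])
turn rz -0.505 | shift x 0.2463 y -0.0230 z 0.1555 tilt [-0.003  0.001] pos [ 0.6064 -0.2776  0.1284] j7 2.04 w 0.085 t 25.4667
```

View pics/m.png

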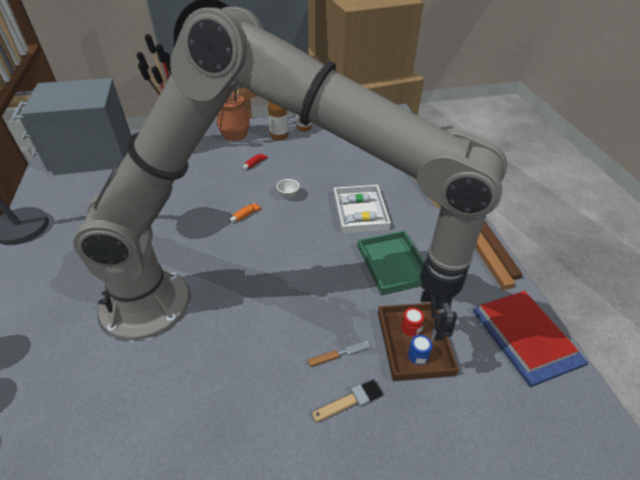

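Both tubes lie in the white tray at (358,198) and (364,216), and both jars stand in the wood tray at (413,321) and (421,348). The bowl and knife are unmoved. The brush at (347,400) is next.

>>> drive_tool(rows="-1 0 0 0 0 0 -0.125;-1 0 0 0 0 0 -0.125;-1 0 0 0 0 0 -0.125;-1 0 0 0 0 0 -0.125;-1 0.041 -0.0042 0 0 0 0;-1 0.041 -0.0042 0 0 0 0;-1 0.041 -0.0042 0 0 0 0;-1 0.041 -0.0042 0 0 0 0;-1 0.041 -0.0042 0 0 0 0;-1 0.041 -0.0042 0 0 0 0")

```text
clock: 26.3
eef_pos: [0.4207, -0.3491, 0.0965]
tcp_rot: [0.414, -3.113, -0.001]
wrist_force: [0.1, -0.7, 0.4]
gripper_width: 0.0855
gripper_force: 0.0
```

>>> drive_tool(rows="-1 0 0 0.04 0 0 0;-1 0 0 0.04 0 0 0;-1 0 0 0 0 0 0;-1 0 0 0 0 0 0")

```text
clock: 26.63
eef_pos: [0.421, -0.3474, 0.0314]
tcp_rot: [0.413, -3.11, -0.006]
wrist_force: [0.2, -0.5, 0.5]
gripper_width: 0.0858
gripper_force: 0.0
```

```bash
python3 go.py .4217 -.349 .003 .264
```

```text
turn rz 0.000 | shift x -0.0003 y -0.0022 z 0.0768 tilt [-0.004  0.003] pos [ 0.421  -0.3474  0.0644] j7 2.68 w 0.086 t 26.6333
```

>>> drive_tool(rows="-1 0 -0.001 0.026 0 0 0;-1 0 0 0.025 0 0 0;-1 0 0 0.024 0 0 0;-1 0 0 0 0 0 0;1 0 0 0 0 0 0;1 0 0 0 0 0 0;1 0 0 0 0 0 0;1 0 0 0 0 0 0;1 0 0 0 0 0 0;1 0 0 0 0 0 0")

```text
clock: 27.47
eef_pos: [0.4238, -0.3507, -0.0254]
tcp_rot: [-0.413, 3.112, -0.003]
wrist_force: [0.2, 0.7, 6.4]
gripper_width: 0.0199
gripper_force: 60.9
```

```bash
python3 go.py .639 0 .1 -1.506
```

```text
turn rz 2.254 | shift x 0.4200 y 0.2968 z -0.1155 tilt [ 0.002 -0.001] pos [ 0.4238 -0.3507  0.0076] j7 2.71 w 0.020 t 27.4667
```

>>> drive_tool(rows="1 0 0 -0.045 0 0 0;1 0 0 -0.045 0 0 0;1 0 0 -0.05 0 0 0;1 0 0 0 0 0 0.15;1 0 0 0 0 0 0.15;1 0 0 0 0 0 0.15;1 0 0 0 0 0 0.15;1 0 0 0 0 0 0.15;1 0 0 0 0 0 0.15;1 0 0 0 0 0 0.15")

```text
clock: 28.3
eef_pos: [0.4226, -0.3496, 0.0852]
tcp_rot: [-0.878, -3.016, -0.001]
wrist_force: [-0.5, 0.2, -1.7]
gripper_width: 0.0202
gripper_force: 60.0
```

>>> drive_tool(rows="1 0 0 0 0 0 0.15;1 0 0 0 0 0 0.15;1 0 0 0 0 0 0.15;1 0 0 0 0 0 0.15;1 0 0 0 0 0 0.15;1 0 0 0 0 0 0.15;1 0 0 0 0 0 0.15;1 0 0 0 0 0 0.15;1 0 0 0 0 0 0")

```text
clock: 29.05
eef_pos: [0.4227, -0.3495, 0.085]
tcp_rot: [-2.146, -2.293, 0.0]
wrist_force: [0.7, 0.2, -0.5]
gripper_width: 0.0201
gripper_force: 60.0
```

```bash
python3 go.py .639 0 .06 -1.506
```

```text
turn rz 0.002 | shift x 0.4184 y 0.2980 z 0.0725 tilt [-0.001  0.   ] pos [ 0.4227 -0.3495  0.118 ] j7 1.07 w 0.020 t 29.05
```

>>> drive_tool(rows="1 0.038 0.027 0 0 0 0;1 0.038 0.027 0 0 0 0;1 0.038 0.027 0 0 0 0;1 0.038 0.027 0 0 0 0;1 0.038 0.027 0 0 0 0;1 0.038 0.027 0 0 0 0;1 0.038 0.027 0 0 0 0;1 0.038 0.027 0 0 0 0;1 0.038 0.027 0 0 0 0;1 0.038 0.028 0 0 0 0")

```text
clock: 29.88
eef_pos: [0.619, -0.0298, 0.0852]
tcp_rot: [-2.14, -2.299, -0.0]
wrist_force: [0.6, -0.0, -0.5]
gripper_width: 0.0197
gripper_force: 60.0
```

>>> drive_tool(rows="1 0.038 0.027 0.03 0 0 0;1 0 0 0.036 0 0 0;1 0 0 0 0 0 0;1 0 0 0 0 0 0;1 0 0 0 0 0 0")

```text
clock: 30.3
eef_pos: [0.6372, -0.0041, 0.035]
tcp_rot: [2.145, 2.293, -0.0]
wrist_force: [0.3, 0.0, -0.4]
gripper_width: 0.0201
gripper_force: 60.0
```

```bash
python3 go.py .639 0 .014 -1.506
```

```text
turn rz 0.003 | shift x 0.0050 y 0.0026 z 0.0675 tilt [ 0.001 -0.002] pos [ 0.6372 -0.0041  0.068 ] j7 0.40 w 0.020 t 30.3
```

>>> drive_tool(rows="1 0.005 0.0025 0 0 0 0;1 0 0 0.022 0 0 0;1 0 0 0.022 0 0 0;1 0 0 0.016 0 0 0;1 0 0 0 0 0 0;1 0 0 0 0 0 0")

```text
clock: 30.8
eef_pos: [0.6385, 0.0016, -0.0138]
tcp_rot: [-2.146, -2.295, 0.0]
wrist_force: [-0.4, -0.3, -0.3]
gripper_width: 0.0203
gripper_force: 60.0
```

>>> drive_tool(rows="1 0 0 0.003 0 0 0;1 0 0 0 0 0 0;1 0 0 0.003 0 0 0;1 0 0 0 0 0 0")

```text
clock: 31.13
eef_pos: [0.6389, 0.0022, -0.0186]
tcp_rot: [2.145, 2.295, 0.001]
wrist_force: [-0.4, 0.4, -1.3]
gripper_width: 0.02
gripper_force: 60.0
```

>>> drive_tool(rows="1 0 0 0.003 0 0 0;1 0 0 0 0 0 0")

```text
clock: 31.3
eef_pos: [0.6392, 0.0021, -0.0204]
tcp_rot: [2.144, 2.295, 0.002]
wrist_force: [-1.0, -0.4, 3.9]
gripper_width: 0.0201
gripper_force: 60.5
```

Contact at the predicted height; release and retreat.

>>> drive_tool(rows="-0.2 0 0 0 0 0 0;-0.2 0 0 0 0 0 0;-0.2 0 0 0 0 0 0;-0.2 0 0 0 0 0 0;-0.2 0 0 -0.02 0 0 0;-0.2 0 0 -0.04 0 0 0;-0.2 0 0 -0.05 0 0 0;-0.2 0 0 -0.05 0 0 0;-0.2 0 0 -0.05 0 0 0;-0.2 0 0 0 0 0 0")

```text
clock: 32.13
eef_pos: [0.6445, 0.0005, 0.1565]
tcp_rot: [2.135, 2.286, 0.017]
wrist_force: [0.6, -1.2, 1.6]
gripper_width: 0.0509
gripper_force: 0.0
```

```bash
python3 - <<'E'
from h import *
p=[bot.read_camera("top"),bot.read_camera("side")]
I=cv2.resize(p[1]["img"][160:430,230:500],None,fx=2,fy=2)
J=p[0]["img"][110:310,180:560]
cv2.imwrite("pics/f.png",I[:,:,::-1])
for n,q,z in(("brush",[.639,.002,-1.5],.005),("red_jar",[.6156,-.2045,0],.005),("blue_jar",[.607,-.278,0],.005),("bowl",[.4089,.3492,0],0),("palette_knife",[.4316,-.2364,.136],0)):
    print(n,fit(n,q,p[1:],z0=z))
E
```

```text
brush (array([ 0.6422205 ,  0.00745861, -1.52671836]), [np.float64(0.87)])
red_jar (array([ 0.6155586 , -0.20269856, -0.05124392]), [np.float64(0.91)])
blue_jar (array([ 0.60519321, -0.27477883,  0.10257682]), [np.float64(0.93)])
bowl (array([0.41370603, 0.36842153, 0.30715402]), [np.float64(0.76)])
palette_knife (array([ 0.43304596, -0.23535986,  0.14605818]), [np.float64(0.76)])
```

View pics/f.png

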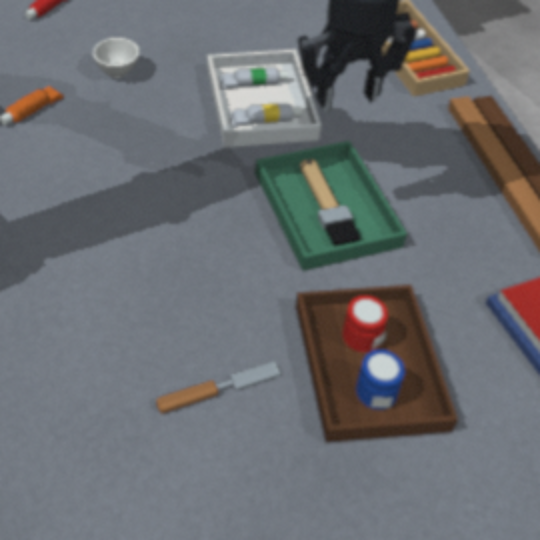

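The picture shows the tubes flat in the white tray, the brush flat in the green tray at (330,200), and the jars upright in the wood tray. I'll compare the bowl region with the first picture, then hand in.

```bash
python3 - <<'E'
from h import *
p=bot.read_camera("side"); a=cv2.imread("pics/side0.png"); b=p["img"][:,:,::-1].copy()
for n,(x,y,w,h) in dict(bowl=(272,174,34,30),knife=(300,335,76,34)).items():
    t=a[y:y+h,x:x+w]; r=cv2.matchTemplate(b[y-8:y+h+8,x-8:x+w+8],t,cv2.TM_CCOEFF_NORMED); _,v,_,l=cv2.minMaxLoc(r); print(n,round(v,3),l[0]-8,l[1]-8)
print(bot.hand_in())
E
```

```text
bowl 0.996 0 0
knife 0.996 0 0
the job is handed in; nothing more can be done
None
```

The job is handed in at about 32 s: both tubes lie in the white tray, both jars stand in the wooden tray, the brush lies in the green tray, and the bowl and palette knife were not moved.

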